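# Transfer the oiled knives to the finishing rack in sequence

## Robot

A 7-joint arm with a two-finger parallel gripper is mounted at the origin on the work surface. World frame = base frame: x ahead of the robot, y to its left, z up, the work surface at z = 0. Lengths are in m, angles in rad, forces in N, time in s.
With the tool pointing down it reaches from about 0.4 to 0.9 m from the base axis. Payload 5.6 kg.
Tool frame: the origin (TCP) lies on the centre line of the jaws, within the pads' length; the fingertips stand 14 mm ahead of it and the grasp point (between the pads) lies 5 mm behind it (bot.tips_ahead is the distance from the TCP to the fingertips, in m); z points along the fingers, y is the line along which they close (so a half turn about z gives the same grasp; the last joint's range is limited). The gripper opens to 92 mm and grips with 3 to 60 N. Pads are 20 mm wide; open, the fingers measure 128 mm over their backs; the gripper's body (75 mm by 189 mm) begins 69 mm behind the grasp point.
Start: joints at [-1.335, 0.468, -0.012, 1.603, 0.006, 1.071, -0.056], TCP at [0.179, 0.625, 0.229] pointing down, gripper open.
Joint ranges: [-2.53, 2.53], [-0.31, 2.02], [-1.57, 1.55], [0.28, 2.44], [-1.29, 4.43], [0.15, 1.84], [-2.92, 2.92]. Speed limits (rad/s): [2.57, 2.57, 3.14, 3.14, 3.14, 3.14, 3.14].

## Interface

Orientations are given as a unit quaternion [x, y, z, w].
In Python, from cell import readout, vision, order, bot gives the robot as it stands.
- The arm moves only by the tool arm_command, never from a script. Its argument "increments" is a list of rows, each an object of numbers: "dx", "dy", "dz": the shift along the world's x, y, z in units of 40 mm (1.0 is 40 mm); "spin": the turn about the world's z in units of 6 degrees (1.0 is 6 degrees); "jaw": the finger opening in mm, from 0 to 91.9. A call has 1 to 12 rows; each row shifts and turns the commanded pose from where the row before left it; what a row does not reach is not made up. A row lasts 1/10 s, in which the tool goes at most 50 mm and 8.59 degrees, less where a joint would pass 70% of its speed; a pose out of reach is approached as far as the arm can. A call is refused whole if a number of a shift passes 1 or a number of a turn 1, either way. A call with a gripper value outside its range is refused whole. The fingers move at their own pace and stop on an object; "grip_force" is the grip in N (left out, the last holds). Time passes only in rows, so rows that do not move let the fingers close. It gives the time, the measured TCP pose, the force, the opening and the grip force at its end, in the units of the state.
- readout.state(): the state, without advancing time (a new reading comes with each control period).
- vision.grab_frame(name): name is "scene" or "top"; returns the picture (420x560x3 uint8, red, green, blue); there is no depth.
- vision.camera_model(name): a dict with "K" (3x3 intrinsics, pixels), "rvec" (rotation vector, rad) and "tvec" (3), from world to camera coordinates, as OpenCV has them. Camera axes: x right, y down, z forward; pixel columns grow to the right and rows downward; lengths in m; the calibration is good to about 2 mm. A picture is of the moment at which its call begins. camera_model takes no time and is no camera call.
- order.sign_off(): hands the job in; it is judged then, once.
Trained networks look in the newest picture that a camera, given by its name, has taken for a name from the list of things; names that differ only in an ending like _2 or _b are one class to them, and where a whole thing is asked for, a point or a joint stands for the part that bears it (a point fixed in the world has none). Each returns a list of dicts, best first, with "p" (0 to 1); they miss things now and then, are a little off and sometimes report something else, mostly with a low value. They report only what shows in the picture. A call takes as long as a camera call. They do not tell look-alikes from the thing itself.
- vision.regions_of(query, camera): "mask" (420x560 bool, what is visible of it) and "at" ([column, row] in pixels, amid what is visible of it).
The state is a dict: "time_s": time; "q": joint angles; "dq": joint speeds; "tau": joint torques, N m; "position": TCP position; "ee_rot": TCP orientation; "contact_force": force on the tool from outside, world axes, zero at the start; "torque": the same for the moment, N m; "width": finger opening in m; "finger_force": force on a finger pad.
Only numpy, scipy, OpenCV 4.12 (cv2) and the standard library are available. Lean on these libraries where they do the work, as an engineer would, in place of code of your own. Each camera call takes 0.05 s, during which the arm holds its last target. There are 200 camera calls.

## Task

Move the four knives from the oiling rack to the empty finishing rack, keeping their sequence: the knife at the robot's left end of the oiling rack goes into the bay at the end with the brass post, and the others follow in order, one to a bay, away from the post. Lay each one flat and square, same side up, with the blade away from the robot and the handle in the middle of its cork pad's width, the brass bolster just inside the pad's blade-side edge as it lies now; put them down gently, do not drop them, and do not disturb the bottle, tin, whetstone and wooden block.

Things in the scene. Friction and masses are not known exactly. Their poses are not given: they have to be found in the camera images.
- hunter: Loose knife, medium, drop-point: mid-brown wooden handle 108 mm long with 12 mm brass bolster, 26 wide (y), 20 thick (z); steel blade 115 long, 26 wide, 3 thick, at mid thickness. 183 g, +-25%. Origin: midline of the handle's underside, 32 mm behind the bolster's front face; balance point 11 mm ahead. x to the tip, y across, z up. Starts flat on its pad, blade away from the robot.
- skinner: Loose knife, short with a broad, round-bellied blade: dark wooden handle 98 mm long with 12 mm brass bolster, 30 wide (y), 22 thick (z); steel blade 80 long, 38 wide, 3 thick, at mid thickness. 208 g, +-25%. Origin: midline of the handle's underside, 32 mm behind the bolster's front face; balance point 8 mm ahead. x to the tip, y across, z up. Starts flat on its pad, blade away from the robot.
- slicer: Loose knife, the longest, slim: dark wooden, steel-capped handle 116 mm long with 12 mm brass bolster, 24 wide (y), 20 thick (z); steel blade 150 long, 24 wide, 3 thick, at mid thickness. 189 g, +-25%. Origin: midline of the handle's underside, 32 mm behind the bolster's front face; balance point 16 mm ahead. x to the tip, y across, z up. Starts flat on its pad, blade away from the robot.
- carver: Loose knife, the smallest, spear point: mid-brown wooden handle 90 mm long with 12 mm brass bolster, 20 wide (y), 18 thick (z); steel blade 66 long, 17 wide, 3 thick, at mid thickness. 99 g, +-25%. Origin: midline of the handle's underside, 32 mm behind the bolster's front face; balance point 7 mm ahead. x to the tip, y across, z up. Starts flat on its pad, blade away from the robot.
- pad_hunter: Fixed cork-topped pad on which the hunter starts, 80 x 44 mm (x, y), cork top 30 mm above the bench. Origin: centre of its underside, 12 mm above the bench; x along the knives, away from the robot, y along the row to the robot's left. The four like pads of the oiling rack stand 70 mm apart in shuffled order. A bar with pins runs 75 mm beyond them, as on the finishing rack.
- pad_skinner: Fixed cork-topped pad on which the skinner starts, 80 x 44 mm (x, y), cork top 30 mm above the bench. Origin: centre of its underside, 12 mm above the bench; x along the knives, away from the robot, y along the row to the robot's left. The four like pads of the oiling rack stand 70 mm apart in shuffled order. A bar with pins runs 75 mm beyond them, as on the finishing rack.
- pad_slicer: Fixed cork-topped pad on which the slicer starts, 80 x 44 mm (x, y), cork top 30 mm above the bench. Origin: centre of its underside, 12 mm above the bench; x along the knives, away from the robot, y along the row to the robot's left. The four like pads of the oiling rack stand 70 mm apart in shuffled order. A bar with pins runs 75 mm beyond them, as on the finishing rack.
- pad_carver: Fixed cork-topped pad on which the carver starts, 80 x 44 mm (x, y), cork top 30 mm above the bench. Origin: centre of its underside, 12 mm above the bench; x along the knives, away from the robot, y along the row to the robot's left. The four like pads of the oiling rack stand 70 mm apart in shuffled order. A bar with pins runs 75 mm beyond them, as on the finishing rack.
- finish_rack: Finishing rack, fixed, empty: board 145 x 340 mm, 12 thick, left or right of the oiling rack, turned up to 0.15 rad. x away from the robot, y along the row to its left. Origin: bench level, under the blade bar. Four cork pads 80 x 44 mm, tops 30 mm above the bench, centres x = -75, y = -105, -35, 35, 105 mm. Bar at x = 0: 16 mm wide, top 34 mm; 8 mm pins at y = -70, 0, 70 mm, tops 52 mm.
- post: Brass post, 22 mm wide, 46 mm tall, top 58 mm above the bench, fixed at one end of the finishing rack (at that rack's x = 0, y = +155 or -155 mm, differing between starts): it marks the first bay. Origin: centre of its underside, 12 mm above the bench. The other end has only a flat dark wooden disc.
There are look-alikes about, which are no part of the job. What is shaped like the hunter but green is not meant.

How it is judged:
By the outcome, as a careful person would: the job done as asked, in the order asked, and still so for the second after the job is handed in, with the robot touching nothing.
It also fails if it takes over 104 s, if anything falls off the work surface, if the arm or the gripper's body presses on something with over 40 N, if the wrist force passes 120 N, or if a joint passes its speed limit or range.

## Working session

There is one attempt and no reset: what is moved stays moved. The work goes in short steps, Python scripts to look and compute and a tool call to move; the robot and the scene stay as the last step left them, time stands still between calls to the robot, and variables do not carry over. Pictures are saved under pics/ and viewed, at most 14 in all, crops included, and the job is handed in when it is done.

Besides the shell and the picture viewer there is one more tool, called by a JSON object that holds its "method" and its "body", one argument or row to a line. arm_command: Moves the arm, as the interface text tells. Its arguments: {"type":"object","properties":{"increments":{"type":"array"},"grip_force":{"type":"number"}},"required":["increments"]}

```bash
mkdir -p pics; python3 - <<'E'
from cell import readout, vision
import cv2
for n in("top","scene"):
    im=vision.grab_frame(n); cv2.imwrite(f"pics/{n}0.png",im[:,:,::-1]); print(n,vision.camera_model(n))
s=readout.state(); print({k:s[k] for k in("time_s","position","ee_rot","width")})
E
```

```text
top {'K': array([[479.74502734,   0.        , 283.88155753],
       [  0.        , 479.74502734, 199.69003463],
       [  0.        ,   0.        ,   1.        ]]), 'rvec': array([ 2.11922983, -2.12836746,  0.22052012]), 'tvec': array([0.12416133, 0.45212519, 1.20485673])}
scene {'K': array([[382.34062165,   0.        , 278.58967347],
       [  0.        , 382.34062165, 210.57610471],
       [  0.        ,   0.        ,   1.        ]]), 'rvec': array([ 0.63645567,  2.72047047, -1.040656  ]), 'tvec': array([ 0.33711056, -0.18941471,  1.29499928])}
{'time_s': 0.1, 'position': array([0.17879835, 0.62442347, 0.22776247]), 'ee_rot': array([ 1.38953199e-01,  9.90298658e-01, -7.56971351e-04, -5.70721560e-05]), 'width': 0.09224986271071216}
```

View pics/top0.png

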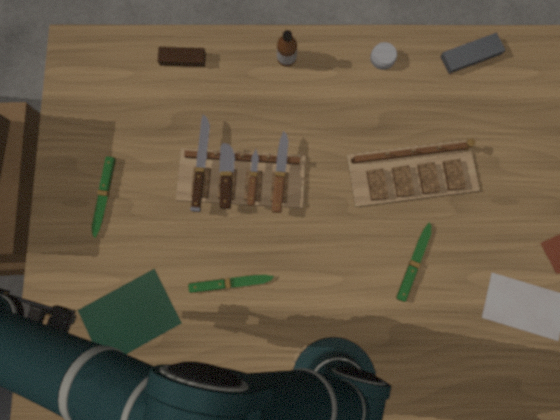

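View pics/scene0.png

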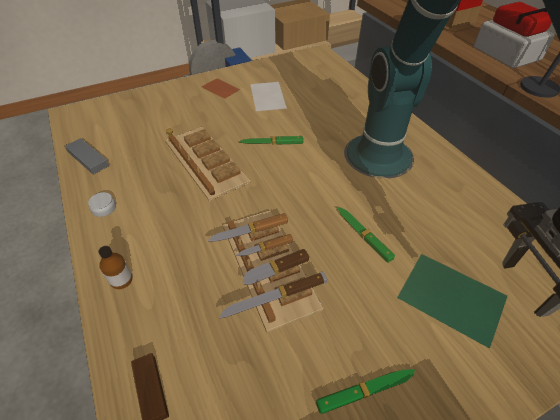

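The top view shows the oiling rack at columns 180–305, with (left to right) slicer (200,165), skinner (226,175), carver (252,180) and hunter (281,172). The finishing rack is at (350–480, 140–205), with what looks like the post at its right end (475,142). The green knives at (104,195), (230,284) and (415,262) are look-alikes, so I'll leave them alone.

```bash
cat > h.py <<'E'
import numpy as np, cv2
from cell import readout, vision
def cam(n):
    c=vision.camera_model(n); return c["K"],cv2.Rodrigues(c["rvec"])[0],c["tvec"]
def unproj(n,px,z):
    K,R,t=cam(n); px=np.atleast_2d(px).astype(float)
    d=np.c_[px,np.ones(len(px))]@np.linalg.inv(K).T@R; o=-R.T@t
    return o+d*((z-o[2])/d[:,2])[:,None]
def proj(n,P):
    c=vision.camera_model(n); return cv2.projectPoints(np.array(P,float).reshape(-1,1,3),c["rvec"],c["tvec"],c["K"],None)[0][:,0]
E
python3 - <<'E'
from h import *
im=vision.grab_frame("top")
c=im[105:220,170:310]; d=im[105:220,345:485]
cv2.imwrite("pics/crop0.png",cv2.resize(np.hstack([c,d]),None,fx=2.85,fy=2.85,interpolation=cv2.INTER_CUBIC)[:,:,::-1])
zs=dict(slicer=.04,skinner=.041,carver=.039,hunter=.04,pad_hunter=.03,finish_rack=.012,post=.058)
for q,z in zs.items():
    for r in vision.regions_of(q,"top")[:5]:
        m=r["mask"]; ys,xs=np.nonzero(m); p=unproj("top",np.c_[xs,ys],z)[:,:2]
        v=np.linalg.svd(p-p.mean(0),full_matrices=False)[2][0]; v=v*np.sign(v[0])
        s=(p-p.mean(0))@v
        print(q,round(r["p"],2),np.round(r["at"]),len(xs),"mean",p.mean(0).round(4),"yaw",np.arctan2(v[1],v[0]).round(3),"ext",s.min().round(3),s.max().round(3))
    np.save(f"m_{q}.npy",np.array([r["mask"] for r in vision.regions_of(q,"top")]))
E
```

```text
slicer 0.91 [202. 162.] 994 mean [0.5485 0.3437] yaw -0.084 ext -0.127 0.139
skinner 0.78 [226. 174.] 758 mean [0.5205 0.2746] yaw -0.014 ext -0.086 0.085
carver 0.79 [255. 180.] 381 mean [0.5059 0.2051] yaw -0.075 ext -0.067 0.08
hunter 0.9 [414. 261.] 847 mean [ 0.2859 -0.2074] yaw -0.419 ext -0.1 0.115
hunter 0.86 [230. 285.] 863 mean [0.2417 0.2624] yaw -1.446 ext -0.104 0.11
hunter 0.68 [280. 173.] 752 mean [0.5256 0.1334] yaw -0.108 ext -0.106 0.114
hunter 0.61 [104. 195.] 766 mean [0.4652 0.5966] yaw -0.137 ext -0.106 0.107
pad_hunter 0.64 [283. 186.] 202 mean [0.4897 0.1326] yaw 0.059 ext -0.041 0.045
finish_rack 0.57 [413. 174.] 6549 mean [ 0.5321 -0.224 ] yaw -1.446 ext -0.171 0.173
```

View pics/crop0.png

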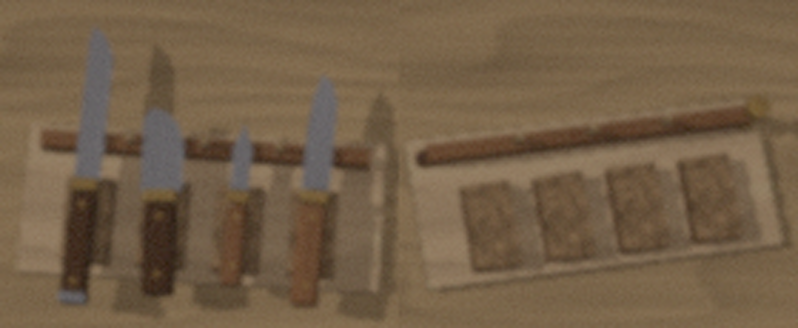

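The enlarged crop confirms the order left to right: long steel-capped dark slicer, broad dark skinner, small brown carver, larger brown hunter (none green). The brass post is at the right end (crop 758,107) and the dark disc at the left (422,157), so the slicer goes to the rightmost bay (y = -105). Next I'll measure precisely.

```bash
cat > meas.py <<'E'
from h import *
K,R,t=cam("top"); print("cam",(-R.T@t).round(3))
I=np.mean([vision.grab_frame("top").astype(float) for _ in range(8)],0); np.save("avg.npy",I)
# finishing rack fit: rectified sampling; objective = brightness contrast across pad edges & bar
from scipy.optimize import minimize
from scipy.ndimage import map_coordinates, gaussian_filter
g=gaussian_filter(I.mean(2),.7)
def samp(P):
    u=proj("top",P); return map_coordinates(g,[u[:,1],u[:,0]],order=1)
def world(pose,xy,z):
    a=pose[2]; Rm=np.array([[np.cos(a),-np.sin(a)],[np.sin(a),np.cos(a)]])
    w=np.array(xy)@Rm.T+pose[:2]; return np.c_[w,np.full(len(w),z)]
ys=np.linspace(-.145,.145,40)
def cost(p,pads=(-.105,-.035,.035,.105)):
    c=0
    for y0 in pads:
        e=np.linspace(-.016,.016,9); f=np.linspace(-.033,.033,15)
        for sx in(1,-1):   # front/back edges
            c-= (samp(world(p,np.c_[-.075+sx*.044+0*e,y0+e],.03))-samp(world(p,np.c_[-.075+sx*.036+0*e,y0+e],.03))).mean()
        # lit (left, +y) edge only; the other one is shadowed
        c-= (samp(world(p,np.c_[-.075+f,y0+.026+0*f],.03))-samp(world(p,np.c_[-.075+f,y0+.018+0*f],.03))).mean()
    for sx in(1,-1):
        c-=2*(samp(world(p,np.c_[sx*.012+0*ys,ys],.034))-samp(world(p,np.c_[sx*.004+0*ys,ys],.034))).mean()
    return c
if __name__=="__main__":
    def crop2w(x,y,z,off): return unproj("top",[[x/2.85+off,y/2.85+105]],z)[0,:2]
    o=345-140
    pc=np.array([crop2w(x,y,.03,o) for x,y in((489,227),(563,218),(638,209),(712,199))]); print("pads by eye",pc.round(4).tolist())
    v=pc[0]-pc[3]; a=np.arctan2(-v[0],v[1]); c=pc.mean(0)+.075*np.array([np.cos(a),np.sin(a)])
    print("by eye",c.round(4),a.round(4),"pitch",np.linalg.norm(v)/3)
    print("post w",crop2w(758,107,.058,o).round(4))
    best=min((minimize(cost,[c[0]+dx,c[1]+dy,a+da],method="Nelder-Mead",options=dict(initial_simplex=[[c[0]+dx,c[1]+dy,a+da],[c[0]+dx+.003,c[1]+dy,a+da],[c[0]+dx,c[1]+dy+.003,a+da],[c[0]+dx,c[1]+dy,a+da+.02]])) for dx in(-.002,.002) for dy in(-.003,0,.003) for da in(0,)),key=lambda r:r.fun)
    print("fit",best.x.round(4),best.fun); np.save("rack.npy",best.x)
    for q in("slicer","skinner","carver","hunter"):
        for m in np.load(f"m_{q}.npy"):
            yy,xx=np.nonzero(m); px=np.c_[xx,yy]
            if not(170<xx.mean()<310): continue
            col=I[yy,xx]; blue=col[:,2]-col[:,0]; lum=col.sum(1)
            P=unproj("top",px,.045)[:,:2]
            mid=P.mean(0)
            blade=(blue>-5)
            bx=P[blade&(P[:,0]>mid[0]-.03)]
            front=np.percentile(bx[:,0],1)
            H=P[(P[:,0]<front-.015)&~(blade)]
            s=np.polyfit(H[:,0],H[:,1],1)
            # section means -> axis
            print(q,"blade start x",front.round(4),"handle x",H[:,0].min().round(4),"yaw(handle)",np.arctan(s[0]).round(3),"y at front-.032:",np.polyval(s,front-.032).round(4))
    vis=I.copy().clip(0,255).astype(np.uint8)
    S=6; vis=cv2.resize(vis[105:225,345:485],None,fx=S*.9,fy=S*.9,interpolation=cv2.INTER_CUBIC)
    for y0 in(-.105,-.035,.035,.105):
        q=proj("top",world(best.x,[[-.115,y0-.022],[-.035,y0-.022],[-.035,y0+.022],[-.115,y0+.022]],.03))
        cv2.polylines(vis,[np.int32((q+.5-[345,105])*S*.9)],True,(0,255,0))
    q=proj("top",world(best.x,[[-.008,-.15],[.008,-.15],[.008,.15],[-.008,.15]],.034)); cv2.polylines(vis,[np.int32((q+.5-[345,105])*S*.9)],True,(255,0,0))
    cv2.imwrite("pics/rackfit.png",vis[:,:,::-1])
    cv2.imwrite("pics/oil.png",cv2.resize(I[105:225,170:310].clip(0,255).astype(np.uint8),None,fx=5,fy=5,interpolation=cv2.INTER_CUBIC)[:,:,::-1])
E
python3 meas.py
```

```text
cam [0.21  0.137 1.268]
pads by eye [[0.4953, -0.1242], [0.5037, -0.1937], [0.5121, -0.2645], [0.5216, -0.3347]]
by eye [ 0.5826 -0.22  ] 0.1243 pitch 0.07071439681331883
post w [ 0.6024 -0.3735]Traceback (most recent call last):
  File "meas.py", line 32, in <module>
    best=min((minimize(cost,[c[0]+dx,c[1]+dy,a+da],method="Nelder-Mead",options=dict(initial_simplex=[[c[0]+dx,c[1]+dy,a+da],[c[0]+dx+.003,c[1]+dy,a+da],[c[0]+dx,c[1]+dy+.003,a+da],[c[0]+dx,c[1]+dy,a+da+.02]])) for dx in(-.002,.002) for dy in(-.003,0,.003) for da in(0,)),key=lambda r:r.fun)
  File "meas.py", line 32, in <genexpr>
    best=min((minimize(cost,[c[0]+dx,c[1]+dy,a+da],method="Nelder-Mead",options=dict(initial_simplex=[[c[0]+dx,c[1]+dy,a+da],[c[0]+dx+.003,c[1]+dy,a+da],[c[0]+dx,c[1]+dy+.003,a+da],[c[0]+dx,c[1]+dy,a+da+.02]])) for dx in(-.002,.002) for dy in(-.003,0,.003) for da in(0,)),key=lambda r:r.fun)
              ~~~~~~~~^^^^^^^^^^^^^^^^^^^^^^^^^^^^^^^^^^^^^^^^^^^^^^^^^^^^^^^^^^^^^^^^^^^^^^^^^^^^^^^^^^^^^^^^^^^^^^^^^^^^^^^^^^^^^^^^^^^^^^^^^^^^^^^^^^^^^^^^^^^^^^^^^^^^^^^^^^^^^^^^^^^^^^^^^^^^^^^^^^^^^^^^^^^^
    res = _minimize_neldermead(fun, x0, args, callback, bounds=bounds,
                               **options)
    fxr = func(xr)
    fx = function(np.copy(x), *(wrapper_args + args))
  File "meas.py", line 19, in cost
    c-= (samp(world(p,np.c_[-.075+sx*.044+0*e,y0+e],.03))-samp(world(p,np.c_[-.075+sx*.036+0*e,y0+e],.03))).mean()
         ~~~~^^^^^^^^^^^^^^^^^^^^^^^^^^^^^^^^^^^^^^^^^^^^
  File "meas.py", line 9, in samp
    u=proj("top",P); return map_coordinates(g,[u[:,1],u[:,0]],order=1)
  File "h.py", line 10, in proj
    c=vision.camera_model(n); return cv2.projectPoints(np.array(P,float).reshape(-1,1,3),c["rvec"],c["tvec"],c["K"],None)[0][:,0]
ValueError: time passes only in moves, steps and waits
```

```bash
python3 - <<'E'
s=open('h.py').read()
s=s.replace("def cam(n):","import functools\n@functools.cache\ndef cm(n): return vision.camera_model(n)\ndef cam(n):").replace("c=vision.camera_model(n);","c=cm(n);")
open('h.py','w').write(s)
m=open('meas.py').read().replace('I=np.mean(','import os\nI=np.load("avg.npy") if os.path.exists("avg.npy") else np.mean(',1)
open('meas.py','w').write(m)
E
python3 meas.py
```

```text
cam [0.21  0.137 1.268]
pads by eye [[0.4953, -0.1242], [0.5037, -0.1937], [0.5121, -0.2645], [0.5216, -0.3347]]
by eye [ 0.5826 -0.22  ] 0.1243 pitch 0.07071439681331883
post w [ 0.6024 -0.3735]
fit [ 0.5818 -0.2161  0.1251] -408.6179993337644
slicer blade start x 0.5462 handle x 0.4207 yaw(handle) -0.074 y at front-.032: 0.3462
skinner blade start x 0.5351 handle x 0.4336 yaw(handle) -0.03 y at front-.032: 0.274
carver blade start x 0.5322 handle x 0.4386 yaw(handle) -0.051 y at front-.032: 0.2057Traceback (most recent call last):
  File "meas.py", line 46, in <module>
    s=np.polyfit(H[:,0],H[:,1],1)
    raise TypeError("expected non-empty vector for x")
TypeError: expected non-empty vector for x
```

```bash
sed -i 's/if not(170<xx.mean()<310)/if not(170<xx.mean()<310 and yy.mean()<220)/; s/best.x.round(4),best.fun/best.x.round(4),best.fun/' meas.py
sed -i 's/^    vis=I.copy/    bx=np.array([.5826,-.2200,.1247]); vis=I.copy/; s/world(best.x,\[\[-.115/world(bx,[[-.115/' meas.py
python3 meas.py | tail -4
```

```text
slicer blade start x 0.5462 handle x 0.4207 yaw(handle) -0.074 y at front-.032: 0.3462
skinner blade start x 0.5351 handle x 0.4336 yaw(handle) -0.03 y at front-.032: 0.274
carver blade start x 0.5322 handle x 0.4386 yaw(handle) -0.051 y at front-.032: 0.2057
hunter blade start x 0.5348 handle x 0.42 yaw(handle) -0.102 y at front-.032: 0.1358
```

View pics/rackfit.png

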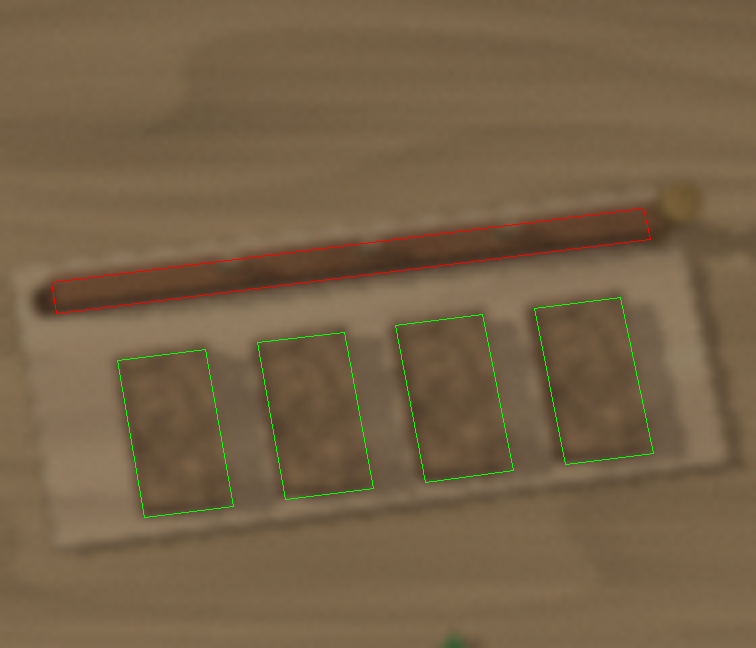

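View pics/oil.png

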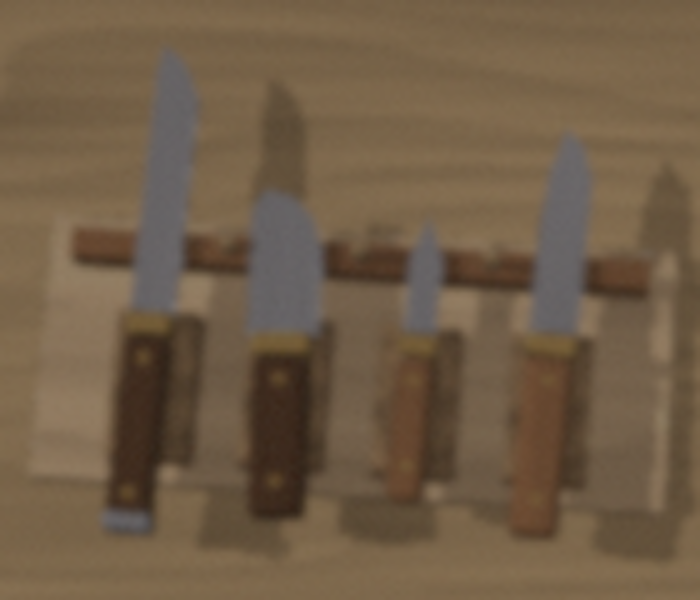

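```bash
python3 - <<'E'
from h import *
U=lambda x,y,z:unproj("top",[[x/5+170-.4,y/5+105-.4]],z)[0,:2]
L,Rr=U(75,245,.034),U(645,277,.034)
d=(L-Rr)/np.linalg.norm(L-Rr); a=np.arctan2(-d[0],d[1]); n=np.array([np.cos(a),np.sin(a)]); print("oil yaw",a.round(4),"len",np.linalg.norm(L-Rr), "mid",((L+Rr)/2).round(4))
th=dict(slicer=.02,skinner=.022,carver=.018,hunter=.02)
# bolster front centre, handle butt centre (crop px)
pts=dict(slicer=((149,316),(128,515)),skinner=((283,337),(276,517)),carver=((420,334),(404,500)),hunter=((554,337),(533,534)))
f=[]
for k,(b,e) in pts.items():
    z=.03+th[k]; B=U(*b,z); E=U(*e,z); v=B-E; yaw=np.arctan2(v[1],v[0])
    o=B-.032*v/np.linalg.norm(v)
    print(k,"front",B.round(4),"behind bar",((B-L)@n).round(4),"len",np.linalg.norm(v).round(4),"yaw",yaw.round(3),"origin",o.round(4),"rack y",((o-(L+Rr)/2)@d).round(4))
for e in((205,318),(460,333),(592,340)): print("pad front corner to bar",((U(*e,.03)-L)@n).round(4))
E
```

```text
oil yaw -0.0604 len 0.30457759908333076 mid [0.5716 0.2343]
slicer front [0.5372 0.343 ] behind bar -0.0408 len 0.1061 yaw -0.073 origin [0.5053 0.3454] rack y 0.1069
skinner front [0.5252 0.2725] behind bar -0.0486 len 0.0955 yaw -0.02 origin [0.4932 0.2732] rack y 0.0341
carver front [0.5277 0.2013] behind bar -0.0418 len 0.0889 yaw -0.086 origin [0.4958 0.204 ] rack y -0.0348
hunter front [0.5253 0.131 ] behind bar -0.0399 len 0.1052 yaw -0.107 origin [0.4935 0.1344] rack y -0.1044
pad front corner to bar -0.0351
pad front corner to bar -0.0354
pad front corner to bar -0.0352
```

The finishing rack fits at (0.5826, -0.2200), yaw 0.125. On the oiling rack the pad front edges lie 35 mm behind the bar and the bolsters about 43 mm on average, so the target puts each knife origin at its pad centre. I start with the slicer.

{"method": "arm_command", "body": {
  "increments": [
    {"dx":0.85,"dy":-0.7,"spin":0.2,"jaw":50},
    {"dx":0.85,"dy":-0.7,"spin":0.2,"jaw":50},
    {"dx":0.85,"dy":-0.7,"spin":0.2,"jaw":50},
    {"dx":0.85,"dy":-0.7,"spin":0.2,"jaw":50},
    {"dx":0.85,"dy":-0.7,"spin":0.2,"jaw":50},
    {"dx":0.85,"dy":-0.7,"spin":0.2,"jaw":50},
    {"dx":0.85,"dy":-0.7,"spin":0.2,"jaw":50},
    {"dx":0.85,"dy":-0.7,"spin":0.2,"jaw":50},
    {"dx":0.85,"dy":-0.7,"spin":0.2,"jaw":50},
    {"dx":0.85,"dy":-0.7,"spin":0.2,"jaw":50},
    {"jaw":50},
    {"jaw":50}
  ]
}}

```text
validation failed for argument at $.in...
```

{"method": "arm_command", "body": {
  "increments": [
    {"dx":0.85,"dy":-0.7,"dz":0.0,"spin":0.2,"jaw":50.0}
  ],
  "grip_force": 20
}}

```text
time_s: 1.35
position: [0.2067, 0.6002, 0.2283]
ee_rot: [0.123, 0.992, 0.001, -0.002]
contact_force: [-0.3, 0.9, 0.9]
width: 0.0857
finger_force: 0.0
```

{"method": "arm_command", "body": {
  "increments": [
    {"dx":0.85,"dy":-0.7,"dz":0,"spin":0.2,"jaw":50},
    {"dx":0.85,"dy":-0.7,"dz":0,"spin":0.2,"jaw":50},
    {"dx":0.85,"dy":-0.7,"dz":0,"spin":0.2,"jaw":50},
    {"dx":0.85,"dy":-0.7,"dz":0,"spin":0.2,"jaw":50},
    {"dx":0.85,"dy":-0.7,"dz":0,"spin":0.2,"jaw":50},
    {"dx":0.85,"dy":-0.7,"dz":0,"spin":0.2,"jaw":50},
    {"dx":0.85,"dy":-0.7,"dz":0,"spin":0.2,"jaw":50},
    {"dx":0.85,"dy":-0.7,"dz":0,"spin":0.2,"jaw":50},
    {"dx":0.85,"dy":-0.7,"dz":0,"spin":0.2,"jaw":50},
    {"dx":0,"dy":0,"dz":-0.5,"spin":0,"jaw":50},
    {"dx":0,"dy":0,"dz":-0.5,"spin":0,"jaw":50},
    {"dx":0,"dy":0,"dz":0,"spin":0,"jaw":50}
  ]
}}

```text
time_s: 2.55
position: [0.5176, 0.3435, 0.1859]
ee_rot: [0.035, 0.999, -0.002, -0.002]
contact_force: [-0.5, -0.4, -0.3]
width: 0.0498
finger_force: 0.0
```

{"method": "arm_command", "body": {
  "increments": [
    {"dx":0,"dy":0,"dz":-0.6,"spin":0,"jaw":50},
    {"dx":0,"dy":0,"dz":-0.6,"spin":0,"jaw":50},
    {"dx":0,"dy":0,"dz":-0.6,"spin":0,"jaw":50},
    {"dx":0,"dy":0,"dz":-0.6,"spin":0,"jaw":50},
    {"dx":0,"dy":0,"dz":-0.4,"spin":0,"jaw":50},
    {"dx":0,"dy":0,"dz":-0.3,"spin":0,"jaw":50},
    {"dx":0,"dy":0,"dz":-0.2,"spin":0,"jaw":50},
    {"dx":0,"dy":0,"dz":0,"spin":0,"jaw":50},
    {"dx":0,"dy":0,"dz":0,"spin":0,"jaw":50},
    {"dx":0,"dy":0,"dz":0,"spin":0,"jaw":50}
  ]
}}

```text
time_s: 3.55
position: [0.5195, 0.3453, 0.0576]
ee_rot: [0.035, 0.999, 0.001, 0.001]
contact_force: [-0.8, 0.6, -0.2]
width: 0.0497
finger_force: 0.0
```

{"method": "arm_command", "body": {
  "increments": [
    {"dx":0,"dy":0,"dz":-0.15,"spin":0,"jaw":50},
    {"dx":0,"dy":0,"dz":-0.1,"spin":0,"jaw":50},
    {"dx":0,"dy":0,"dz":0,"spin":0,"jaw":50},
    {"dx":0,"dy":0,"dz":0,"spin":0,"jaw":50},
    {"dx":0,"dy":0,"dz":0,"spin":0,"jaw":50}
  ]
}}

```text
time_s: 4.05
position: [0.519, 0.3449, 0.0466]
ee_rot: [0.035, 0.999, 0.0, 0.0]
contact_force: [-0.9, -0.9, -0.3]
width: 0.0502
finger_force: 0.0
```

```bash
cat > st.py <<'E'
from h import *
im=np.mean([vision.grab_frame("top").astype(float) for _ in range(2)],0)
P=[];
for _ in range(4):
    s=readout.state(); P.append(s["position"]); q=s["ee_rot"]; vision.grab_frame("scene")
print(s["time_s"],np.mean(P,0).round(4),np.std(P,0).round(4),"phi",round(-2*np.arctan2(q[0],q[1]),4),s["width"],s["contact_force"])
E
python3 st.py
```

```text
4.3 [0.519  0.3449 0.0467] [0. 0. 0.] phi -0.0694 0.049882528762120265 [-0.18134475  0.55381882 -0.72120073]
```

{"method": "arm_command", "body": {
  "increments": [
    {"dx":0,"dy":0,"dz":0,"spin":0,"jaw":30},
    {"dx":0,"dy":0,"dz":0,"spin":0,"jaw":26},
    {"dx":0,"dy":0,"dz":0,"spin":0,"jaw":22},
    {"dx":0,"dy":0,"dz":0,"spin":0,"jaw":15},
    {"dx":0,"dy":0,"dz":0,"spin":0,"jaw":15},
    {"dx":0,"dy":0,"dz":0,"spin":0,"jaw":15},
    {"dx":0,"dy":0,"dz":0,"spin":0,"jaw":15}
  ],
  "grip_force": 25
}}

```text
time_s: 5.05
position: [0.5189, 0.3449, 0.0466]
ee_rot: [0.035, 0.999, 0.0, 0.0]
contact_force: [-0.6, -0.1, 0.1]
width: 0.0237
finger_force: 25.0
```

{"method": "arm_command", "body": {
  "increments": [
    {"dx":0,"dy":0,"dz":0.2,"spin":0,"jaw":15},
    {"dx":0,"dy":0,"dz":0.4,"spin":0,"jaw":15},
    {"dx":0,"dy":0,"dz":0.7,"spin":0,"jaw":15},
    {"dx":0,"dy":0,"dz":0.7,"spin":0,"jaw":15},
    {"dx":0,"dy":0,"dz":0.5,"spin":0,"jaw":15},
    {"dx":0.0,"dy":-0.3,"dz":0,"spin":0.1,"jaw":15},
    {"dx":0.0,"dy":-0.6,"dz":0,"spin":0.1,"jaw":15},
    {"dx":0.0,"dy":-0.9,"dz":0,"spin":0.1,"jaw":15},
    {"dx":0.0,"dy":-0.9,"dz":0,"spin":0.1,"jaw":15},
    {"dx":0.0,"dy":-0.9,"dz":0,"spin":0.1,"jaw":15},
    {"dx":0.0,"dy":-0.9,"dz":0,"spin":0.1,"jaw":15},
    {"dx":0.0,"dy":-0.9,"dz":0,"spin":0.1,"jaw":15}
  ]
}}

```text
time_s: 6.25
position: [0.5178, 0.1262, 0.146]
ee_rot: [-0.002, 1.0, -0.0, -0.001]
contact_force: [0.6, 0.4, -1.8]
width: 0.0238
finger_force: 25.0
```

{"method": "arm_command", "body": {
  "increments": [
    {"dx":0.1,"dy":-0.9,"dz":0,"spin":0.1,"jaw":15},
    {"dx":0.1,"dy":-0.9,"dz":0,"spin":0.1,"jaw":15},
    {"dx":0.1,"dy":-0.9,"dz":0,"spin":0.1,"jaw":15},
    {"dx":0.1,"dy":-0.9,"dz":0,"spin":0.1,"jaw":15},
    {"dx":0,"dy":-0.9,"dz":0,"spin":0.1,"jaw":15},
    {"dx":0,"dy":-0.9,"dz":0,"spin":0.1,"jaw":15},
    {"dx":0,"dy":-0.9,"dz":0,"spin":0.1,"jaw":15},
    {"dx":0,"dy":-0.9,"dz":0,"spin":0.1,"jaw":15},
    {"dx":0,"dy":-0.9,"dz":0,"spin":0.1,"jaw":15},
    {"dx":0,"dy":-0.9,"dz":0,"spin":0.1,"jaw":15},
    {"dx":0,"dy":-0.9,"dz":0,"spin":0.1,"jaw":15},
    {"dx":0,"dy":-0.8,"dz":0,"spin":0,"jaw":15}
  ]
}}

```text
time_s: 7.45
position: [0.533, -0.3016, 0.1459]
ee_rot: [-0.059, 0.998, 0.0, -0.001]
contact_force: [0.5, -0.0, -1.0]
width: 0.0239
finger_force: 25.0
```

{"method": "arm_command", "body": {
  "increments": [
    {"dx":0,"dy":-0.5,"dz":0,"spin":0,"jaw":15},
    {"dx":0,"dy":-0.3,"dz":0,"spin":0.05,"jaw":15},
    {"dx":0,"dy":0,"dz":0,"spin":0,"jaw":15},
    {"dx":0,"dy":0,"dz":0,"spin":0,"jaw":15},
    {"dx":0,"dy":0,"dz":0,"spin":0,"jaw":15}
  ]
}}

```text
time_s: 7.95
position: [0.5352, -0.3292, 0.1464]
ee_rot: [-0.063, 0.998, 0.001, -0.0]
contact_force: [1.0, 0.7, -2.7]
width: 0.024
finger_force: 25.0
```

```bash
python3 st.py; python3 - <<'E'
from h import *
a=vision.grab_frame("top")[100:260,320:530]
b=vision.grab_frame("scene")[60:260,100:340]
cv2.imwrite("pics/carry.png",np.hstack([cv2.resize(a,(395,300)),cv2.resize(b,(395,330))[:300]])[:,:,::-1])
E
```

```text
8.2 [ 0.5353 -0.33    0.1467] [0.     0.0003 0.    ] phi 0.1254 0.0239596121486784 [ 0.12323864  0.11832954 -1.62006529]
```

View pics/carry.png

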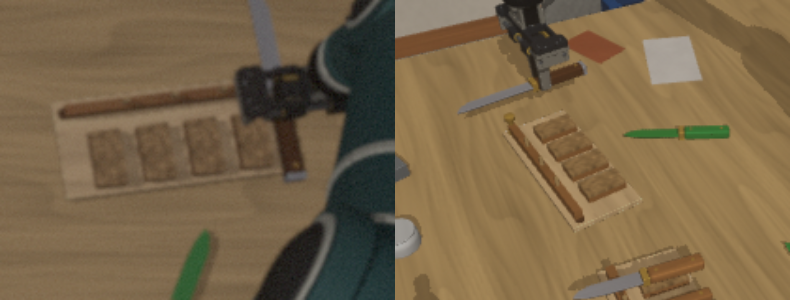

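The slicer is held level above the right-hand bay. I'll lower it gently now.

{"method": "arm_command", "body": {
  "increments": [
    {"dx":0,"dy":-0.04,"dz":-0.4,"spin":0,"jaw":15},
    {"dx":0,"dy":0,"dz":-0.5,"spin":0,"jaw":15},
    {"dx":0,"dy":0,"dz":-0.5,"spin":0,"jaw":15},
    {"dx":0,"dy":0,"dz":-0.4,"spin":0,"jaw":15},
    {"dx":0,"dy":0,"dz":-0.3,"spin":0,"jaw":15},
    {"dx":0,"dy":0,"dz":-0.2,"spin":0,"jaw":15},
    {"dx":0,"dy":0,"dz":-0.1,"spin":0,"jaw":15},
    {"dx":0,"dy":0,"dz":0,"spin":0,"jaw":15},
    {"dx":0,"dy":0,"dz":0,"spin":0,"jaw":15},
    {"dx":0,"dy":0,"dz":0,"spin":0,"jaw":15},
    {"dx":0,"dy":0,"dz":0,"spin":0,"jaw":15}
  ]
}}

```text
time_s: 9.45
position: [0.5353, -0.3329, 0.0513]
ee_rot: [-0.062, 0.998, -0.0, 0.001]
contact_force: [0.6, 0.1, -1.7]
width: 0.024
finger_force: 25.0
```

{"method": "arm_command", "body": {
  "increments": [
    {"dx":0,"dy":0,"dz":-0.03,"spin":0,"jaw":15},
    {"dx":0,"dy":0,"dz":0,"spin":0,"jaw":15},
    {"dx":0,"dy":0,"dz":0,"spin":0,"jaw":15}
  ]
}}

```text
time_s: 9.75
position: [0.5349, -0.3327, 0.0494]
ee_rot: [-0.062, 0.998, -0.0, 0.0]
contact_force: [0.2, 0.3, -1.8]
width: 0.0238
finger_force: 25.0
```

{"method": "arm_command", "body": {
  "increments": [
    {"dx":0,"dy":0.02,"dz":-0.03,"spin":0,"jaw":15},
    {"dx":0,"dy":0,"dz":-0.03,"spin":0,"jaw":15},
    {"dx":0,"dy":0,"dz":0,"spin":0,"jaw":15},
    {"dx":0,"dy":0,"dz":0,"spin":0,"jaw":15},
    {"dx":0,"dy":0,"dz":0,"spin":0,"jaw":15}
  ]
}}

```text
time_s: 10.25
position: [0.5349, -0.3319, 0.047]
ee_rot: [-0.062, 0.998, -0.0, 0.0]
contact_force: [0.4, 0.2, -1.6]
width: 0.0235
finger_force: 25.0
```

{"method": "arm_command", "body": {
  "increments": [
    {"dx":0,"dy":0,"dz":-0.02,"spin":0,"jaw":15},
    {"dx":0,"dy":0,"dz":0,"spin":0,"jaw":15},
    {"dx":0,"dy":0,"dz":0,"spin":0,"jaw":15}
  ]
}}

```text
time_s: 10.55
position: [0.535, -0.332, 0.0466]
ee_rot: [-0.062, 0.998, -0.0, 0.0]
contact_force: [-0.5, -0.4, 3.7]
width: 0.0239
finger_force: 25.0
```

{"method": "arm_command", "body": {
  "increments": [
    {"dx":0,"dy":0,"dz":0,"spin":0,"jaw":25},
    {"dx":0,"dy":0,"dz":0,"spin":0,"jaw":27},
    {"dx":0,"dy":0,"dz":0,"spin":0,"jaw":32},
    {"dx":0,"dy":0,"dz":0,"spin":0,"jaw":50},
    {"dx":0,"dy":0,"dz":0,"spin":0,"jaw":50},
    {"dx":0,"dy":0,"dz":0,"spin":0,"jaw":50},
    {"dx":0,"dy":0,"dz":0.2,"spin":0,"jaw":50},
    {"dx":0,"dy":0,"dz":0.5,"spin":0,"jaw":50},
    {"dx":0,"dy":0,"dz":0.9,"spin":0,"jaw":50},
    {"dx":0,"dy":0,"dz":0.9,"spin":0,"jaw":50},
    {"dx":0,"dy":0.6,"dz":0,"spin":0,"jaw":50},
    {"dx":0,"dy":0.93,"dz":0,"spin":0,"jaw":50}
  ]
}}

```text
time_s: 11.75
position: [0.5353, -0.2732, 0.1486]
ee_rot: [-0.06, 0.998, -0.002, 0.002]
contact_force: [0.5, 0.7, -1.0]
width: 0.0499
finger_force: 0.0
```

{"method": "arm_command", "body": {
  "increments": [
    {"dx":-0.1,"dy":0.9,"dz":0,"spin":-0.2,"jaw":50},
    {"dx":-0.1,"dy":0.9,"dz":0,"spin":-0.2,"jaw":50},
    {"dx":-0.1,"dy":0.9,"dz":0,"spin":-0.2,"jaw":50},
    {"dx":-0.1,"dy":0.9,"dz":0,"spin":-0.2,"jaw":50},
    {"dx":-0.1,"dy":0.9,"dz":0,"spin":-0.2,"jaw":50},
    {"dx":-0.1,"dy":0.9,"dz":0,"spin":-0.2,"jaw":50},
    {"dx":-0.1,"dy":0.9,"dz":0,"spin":-0.2,"jaw":50},
    {"dx":-0.1,"dy":0.9,"dz":0,"spin":-0.03,"jaw":50},
    {"dx":-0.05,"dy":0.9,"dz":0,"spin":0,"jaw":50},
    {"dx":0,"dy":0.9,"dz":0,"spin":0,"jaw":50},
    {"dx":0,"dy":0.9,"dz":0,"spin":0,"jaw":50},
    {"dx":0,"dy":0.9,"dz":0,"spin":0,"jaw":50}
  ]
}}

```text
time_s: 12.95
position: [0.501, 0.1628, 0.147]
ee_rot: [0.013, 1.0, 0.0, 0.001]
contact_force: [1.3, -0.4, 1.2]
width: 0.05
finger_force: 0.0
```

{"method": "arm_command", "body": {
  "increments": [
    {"dx":0,"dy":0.9,"dz":0,"spin":0,"jaw":50},
    {"dx":0,"dy":0.9,"dz":0,"spin":0,"jaw":50},
    {"dx":0,"dy":0.6,"dz":0,"spin":0,"jaw":50},
    {"dx":0,"dy":0.4,"dz":0,"spin":0,"jaw":50},
    {"dx":0,"dy":0,"dz":-0.5,"spin":0,"jaw":50},
    {"dx":0,"dy":0,"dz":-0.8,"spin":0,"jaw":50},
    {"dx":0,"dy":0,"dz":-0.6,"spin":0,"jaw":50},
    {"dx":0,"dy":0,"dz":0,"spin":0,"jaw":50},
    {"dx":0,"dy":0,"dz":0,"spin":0,"jaw":50},
    {"dx":0,"dy":0,"dz":0,"spin":0,"jaw":50}
  ]
}}

```text
time_s: 13.95
position: [0.502, 0.2735, 0.0717]
ee_rot: [0.013, 1.0, 0.001, 0.001]
contact_force: [-0.4, -0.1, 0.5]
width: 0.0499
finger_force: 0.0
```

```bash
python3 - <<'E'
from h import *
I=np.mean([vision.grab_frame("top").astype(float) for _ in range(5)],0); np.save("avg2.npy",I)
a=I[105:225,345:485].clip(0,255).astype(np.uint8)
S=5; vis=cv2.resize(a,None,fx=S,fy=S,interpolation=cv2.INTER_CUBIC)
cv2.imwrite("pics/after1.png",vis[:,:,::-1])
s=readout.state();print(s["time_s"],s["position"].round(4),round(-2*np.arctan2(s["ee_rot"][0],s["ee_rot"][1]),4))
E
```

```text
14.2 [0.5014 0.2735 0.0711] -0.0255
```

View pics/after1.png

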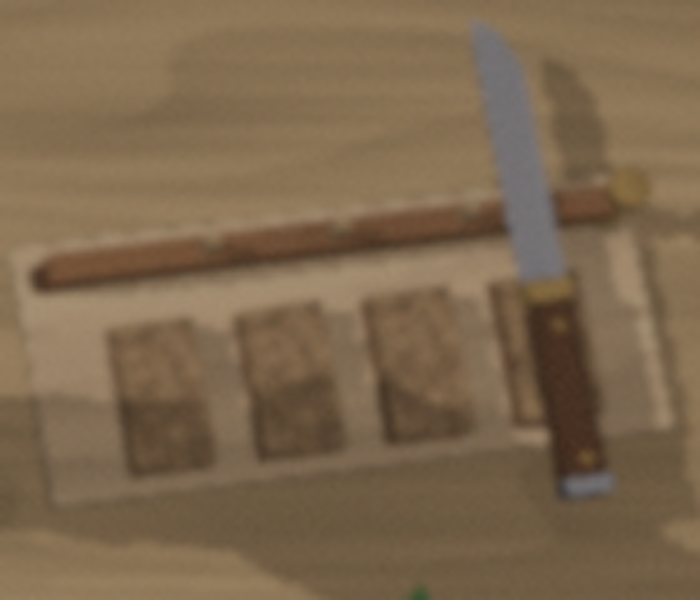

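```bash
cat > chk.py <<'E'
from h import *; import sys
p=np.array([.5826,-.2200,.1247]); n=np.array([np.cos(p[2]),np.sin(p[2])]); d=np.array([-n[1],n[0]])
U=lambda x,y,z:unproj("top",[[x/5+345-.4,y/5+105-.4]],z)[0,:2]
a=list(map(float,sys.argv[1:])); z=a[4]
for q in(a[:2],a[2:4]):
    w=U(*q,z)-p[:2]; print("rack x,y",(w@n).round(4),(w@d).round(4))
E
python3 chk.py 548 284 587 490 .05
```

```text
rack x,y -0.0428 -0.1036
rack x,y -0.1542 -0.1018
```

{"method": "arm_command", "body": {
  "increments": [
    {"dx":0,"dy":0,"dz":-0.3,"spin":0,"jaw":50},
    {"dx":0,"dy":0,"dz":-0.2,"spin":0,"jaw":50},
    {"dx":0,"dy":0,"dz":-0.1,"spin":0,"jaw":50},
    {"dx":0,"dy":0,"dz":0,"spin":0,"jaw":50},
    {"dx":0,"dy":0,"dz":0,"spin":0,"jaw":50},
    {"dx":0,"dy":0,"dz":0,"spin":0,"jaw":50}
  ]
}}

```text
time_s: 14.8
position: [0.5011, 0.2734, 0.0463]
ee_rot: [0.013, 1.0, 0.0, 0.0]
contact_force: [-0.1, -0.2, 0.4]
width: 0.0499
finger_force: 0.0
```

{"method": "arm_command", "body": {
  "increments": [
    {"dx":0,"dy":0,"dz":0,"spin":0,"jaw":36},
    {"dx":0,"dy":0,"dz":0,"spin":0,"jaw":32},
    {"dx":0,"dy":0,"dz":0,"spin":0,"jaw":28},
    {"dx":0,"dy":0,"dz":0,"spin":0,"jaw":20},
    {"dx":0,"dy":0,"dz":0,"spin":0,"jaw":20},
    {"dx":0,"dy":0,"dz":0,"spin":0,"jaw":20}
  ]
}}

```text
time_s: 15.4
position: [0.5011, 0.2735, 0.0464]
ee_rot: [0.013, 1.0, 0.0, 0.0]
contact_force: [0.1, 1.5, 0.9]
width: 0.0298
finger_force: 25.0
```

{"method": "arm_command", "body": {
  "increments": [
    {"dx":0,"dy":0,"dz":0.2,"spin":0,"jaw":20},
    {"dx":0,"dy":0,"dz":0.4,"spin":0,"jaw":20},
    {"dx":0,"dy":0,"dz":0.7,"spin":0,"jaw":20},
    {"dx":0,"dy":0,"dz":0.7,"spin":0,"jaw":20},
    {"dx":0,"dy":0,"dz":0.5,"spin":0,"jaw":20},
    {"dx":0.0,"dy":-0.3,"dz":0,"spin":0.1,"jaw":20},
    {"dx":0.0,"dy":-0.6,"dz":0,"spin":0.1,"jaw":20},
    {"dx":0.0,"dy":-0.9,"dz":0,"spin":0.1,"jaw":20},
    {"dx":0.1,"dy":-0.9,"dz":0,"spin":0.1,"jaw":20},
    {"dx":0.1,"dy":-0.9,"dz":0,"spin":0.1,"jaw":20},
    {"dx":0.1,"dy":-0.9,"dz":0,"spin":0.1,"jaw":20},
    {"dx":0.1,"dy":-0.9,"dz":0,"spin":0.1,"jaw":20}
  ]
}}

```text
time_s: 16.6
position: [0.5155, 0.0546, 0.1449]
ee_rot: [-0.024, 1.0, -0.0, -0.001]
contact_force: [-1.3, 0.5, -2.1]
width: 0.0298
finger_force: 25.0
```

{"method": "arm_command", "body": {
  "increments": [
    {"dx":0.08,"dy":-0.9,"dz":0,"spin":0.1,"jaw":20},
    {"dx":0,"dy":-0.9,"dz":0,"spin":0.1,"jaw":20},
    {"dx":0,"dy":-0.9,"dz":0,"spin":0.1,"jaw":20},
    {"dx":0,"dy":-0.9,"dz":0,"spin":0.1,"jaw":20},
    {"dx":0,"dy":-0.9,"dz":0,"spin":0.1,"jaw":20},
    {"dx":0,"dy":-0.9,"dz":0,"spin":0.1,"jaw":20},
    {"dx":0,"dy":-0.9,"dz":0,"spin":0.1,"jaw":20},
    {"dx":0,"dy":-0.8,"dz":0,"spin":0.04,"jaw":20},
    {"dx":0,"dy":-0.6,"dz":0,"spin":0,"jaw":20},
    {"dx":0,"dy":-0.3,"dz":0,"spin":0,"jaw":20},
    {"dx":0,"dy":0,"dz":-0.4,"spin":0,"jaw":20},
    {"dx":0,"dy":0,"dz":-0.6,"spin":0,"jaw":20}
  ]
}}

```text
time_s: 17.8
position: [0.52, -0.2632, 0.106]
ee_rot: [-0.062, 0.998, -0.0, 0.001]
contact_force: [0.5, 0.3, -2.7]
width: 0.0298
finger_force: 25.0
```

{"method": "arm_command", "body": {
  "increments": [
    {"dx":0,"dy":0,"dz":-0.6,"spin":0,"jaw":20},
    {"dx":0,"dy":0,"dz":-0.5,"spin":0,"jaw":20},
    {"dx":0,"dy":0,"dz":-0.2,"spin":0,"jaw":20},
    {"dx":0,"dy":0,"dz":0,"spin":0,"jaw":20},
    {"dx":0,"dy":0,"dz":0,"spin":0,"jaw":20},
    {"dx":0,"dy":0,"dz":0,"spin":0,"jaw":20},
    {"dx":0,"dy":0,"dz":0,"spin":0,"jaw":20}
  ]
}}

```text
time_s: 18.5
position: [0.5208, -0.2629, 0.0552]
ee_rot: [-0.063, 0.998, -0.0, 0.001]
contact_force: [-0.3, 0.0, -1.5]
width: 0.0302
finger_force: 25.0
```

{"method": "arm_command", "body": {
  "increments": [
    {"dx":-0.01,"dy":0,"dz":-0.1,"spin":0,"jaw":20},
    {"dx":0,"dy":0,"dz":-0.06,"spin":0,"jaw":20},
    {"dx":0,"dy":0,"dz":-0.03,"spin":0,"jaw":20},
    {"dx":0,"dy":0,"dz":0,"spin":0,"jaw":20},
    {"dx":0,"dy":0,"dz":0,"spin":0,"jaw":20},
    {"dx":0,"dy":0,"dz":0,"spin":0,"jaw":20}
  ]
}}

```text
time_s: 19.1
position: [0.5197, -0.2627, 0.0465]
ee_rot: [-0.063, 0.998, 0.0, -0.0]
contact_force: [-0.0, -0.4, -2.0]
width: 0.03
finger_force: 25.0
```

{"method": "arm_command", "body": {
  "increments": [
    {"dx":0,"dy":0,"dz":-0.015,"spin":0,"jaw":20},
    {"dx":0,"dy":0,"dz":0,"spin":0,"jaw":20},
    {"dx":0,"dy":0,"dz":0,"spin":0,"jaw":20}
  ]
}}

```text
time_s: 19.4
position: [0.5197, -0.2628, 0.0464]
ee_rot: [-0.063, 0.998, 0.0, 0.0]
contact_force: [-2.4, 0.3, 4.8]
width: 0.0297
finger_force: 25.0
```

{"method": "arm_command", "body": {
  "increments": [
    {"dx":0,"dy":0,"dz":0,"spin":0,"jaw":31},
    {"dx":0,"dy":0,"dz":0,"spin":0,"jaw":33},
    {"dx":0,"dy":0,"dz":0,"spin":0,"jaw":38},
    {"dx":0,"dy":0,"dz":0,"spin":0,"jaw":50},
    {"dx":0,"dy":0,"dz":0,"spin":0,"jaw":50},
    {"dx":0,"dy":0,"dz":0,"spin":0,"jaw":50},
    {"dx":0,"dy":0,"dz":0.2,"spin":0,"jaw":50},
    {"dx":0,"dy":0,"dz":0.5,"spin":0,"jaw":50},
    {"dx":0,"dy":0,"dz":0.9,"spin":0,"jaw":50},
    {"dx":0,"dy":0,"dz":0.9,"spin":0,"jaw":50},
    {"dx":0,"dy":0.56,"dz":0,"spin":0,"jaw":50},
    {"dx":0,"dy":0.9,"dz":0,"spin":-0.17,"jaw":50}
  ]
}}

```text
time_s: 20.6
position: [0.5203, -0.2066, 0.1483]
ee_rot: [-0.051, 0.999, -0.001, 0.002]
contact_force: [0.5, 0.0, -0.3]
width: 0.0497
finger_force: 0.0
```

{"method": "arm_command", "body": {
  "increments": [
    {"dx":-0.1,"dy":0.9,"dz":0,"spin":-0.2,"jaw":50},
    {"dx":-0.1,"dy":0.9,"dz":0,"spin":-0.2,"jaw":50},
    {"dx":-0.1,"dy":0.9,"dz":0,"spin":-0.2,"jaw":50},
    {"dx":-0.1,"dy":0.9,"dz":0,"spin":-0.2,"jaw":50},
    {"dx":0,"dy":0.9,"dz":0,"spin":-0.2,"jaw":50},
    {"dx":0,"dy":0.9,"dz":0,"spin":-0.2,"jaw":50},
    {"dx":0,"dy":0.9,"dz":0,"spin":-0.2,"jaw":50},
    {"dx":0,"dy":0.9,"dz":0,"spin":-0.2,"jaw":50},
    {"dx":0,"dy":0.9,"dz":0,"spin":-0.1,"jaw":50},
    {"dx":0,"dy":0.9,"dz":0,"spin":0,"jaw":50},
    {"dx":0,"dy":0.8,"dz":0,"spin":0,"jaw":50},
    {"dx":0,"dy":0.4,"dz":0,"spin":0,"jaw":50}
  ]
}}

```text
time_s: 21.8
position: [0.5034, 0.207, 0.1466]
ee_rot: [0.033, 0.999, 0.001, 0.0]
contact_force: [-0.5, 0.0, 0.1]
width: 0.0499
finger_force: 0.0
```

{"method": "arm_command", "body": {
  "increments": [
    {"dx":0,"dy":0,"dz":-0.5,"spin":0,"jaw":50},
    {"dx":0,"dy":0,"dz":-0.8,"spin":0,"jaw":50},
    {"dx":0,"dy":0,"dz":-0.6,"spin":0,"jaw":50},
    {"dx":0,"dy":0,"dz":0,"spin":0,"jaw":50},
    {"dx":0,"dy":0,"dz":0,"spin":0,"jaw":50},
    {"dx":0,"dy":0,"dz":0,"spin":0,"jaw":50},
    {"dx":0,"dy":0,"dz":0,"spin":0,"jaw":50}
  ]
}}

```text
time_s: 22.5
position: [0.5047, 0.2039, 0.0715]
ee_rot: [0.035, 0.999, 0.001, 0.001]
contact_force: [1.0, 0.1, 0.3]
width: 0.0498
finger_force: 0.0
```

```bash
cat > look.py <<'E'
from h import *; import sys
I=np.mean([vision.grab_frame("top").astype(float) for _ in range(5)],0); np.save("avg2.npy",I)
a=I[105:225,345:485].clip(0,255).astype(np.uint8)
cv2.imwrite(f"pics/{sys.argv[1]}.png",cv2.resize(a,None,fx=5,fy=5,interpolation=cv2.INTER_CUBIC)[:,:,::-1])
s=readout.state();print(s["time_s"],s["position"].round(4),round(-2*np.arctan2(s["ee_rot"][0],s["ee_rot"][1]),4))
E
python3 look.py after2
```

```text
22.75 [0.5039 0.2038 0.0705] -0.0704
```

View pics/after2.png

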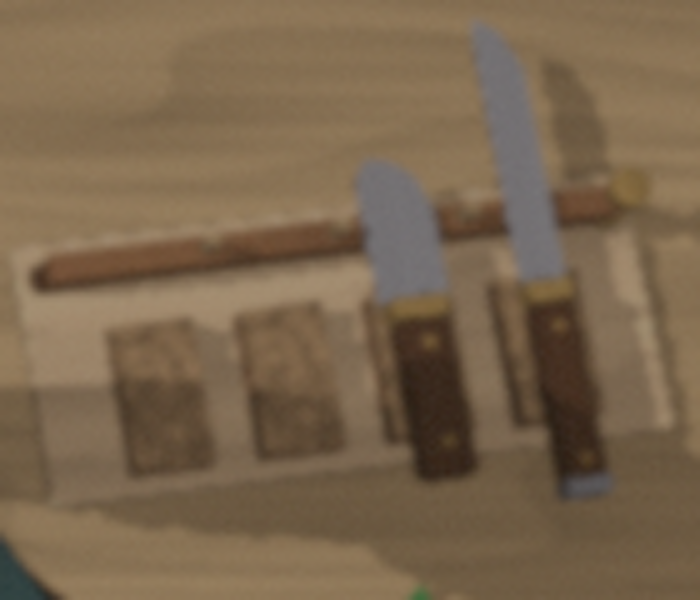

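Both placed knives look square in their bays. The skinner's bolster front is at about (418,300) and its butt at about (446,478). I'll lower onto the carver next.

```bash
python3 chk.py 418 300 446 476 .052
```

```text
rack x,y -0.0431 -0.0329
rack x,y -0.1379 -0.0296
```

{"method": "arm_command", "body": {
  "increments": [
    {"dx":0,"dy":0,"dz":-0.3,"spin":0,"jaw":50},
    {"dx":0,"dy":0,"dz":-0.2,"spin":0,"jaw":50},
    {"dx":0,"dy":0,"dz":-0.1,"spin":0,"jaw":50},
    {"dx":0,"dy":0,"dz":0,"spin":0,"jaw":50},
    {"dx":0,"dy":0,"dz":0,"spin":0,"jaw":50},
    {"dx":0,"dy":0,"dz":0,"spin":0,"jaw":36},
    {"dx":0,"dy":0,"dz":0,"spin":0,"jaw":26},
    {"dx":0,"dy":0,"dz":0,"spin":0,"jaw":22},
    {"dx":0,"dy":0,"dz":0,"spin":0,"jaw":18},
    {"dx":0,"dy":0,"dz":0,"spin":0,"jaw":12},
    {"dx":0,"dy":0,"dz":0,"spin":0,"jaw":12},
    {"dx":0,"dy":0,"dz":0,"spin":0,"jaw":12}
  ]
}}

```text
time_s: 23.95
position: [0.5039, 0.2038, 0.0462]
ee_rot: [0.035, 0.999, 0.0, 0.0]
contact_force: [0.3, 0.3, 2.4]
width: 0.0196
finger_force: 25.0
```

{"method": "arm_command", "body": {
  "increments": [
    {"dx":0,"dy":0,"dz":0.2,"spin":0,"jaw":12},
    {"dx":0,"dy":0,"dz":0.4,"spin":0,"jaw":12},
    {"dx":0,"dy":0,"dz":0.7,"spin":0,"jaw":12},
    {"dx":0,"dy":0,"dz":0.7,"spin":0,"jaw":12},
    {"dx":0,"dy":0,"dz":0.5,"spin":0,"jaw":12},
    {"dx":0.0,"dy":-0.3,"dz":0,"spin":0.1,"jaw":12},
    {"dx":0.0,"dy":-0.6,"dz":0,"spin":0.2,"jaw":12},
    {"dx":0.1,"dy":-0.9,"dz":0,"spin":0.2,"jaw":12},
    {"dx":0.1,"dy":-0.9,"dz":0,"spin":0.2,"jaw":12},
    {"dx":0,"dy":-0.9,"dz":0,"spin":0.2,"jaw":12},
    {"dx":0,"dy":-0.9,"dz":0,"spin":0.2,"jaw":12},
    {"dx":0,"dy":-0.9,"dz":0,"spin":0.2,"jaw":12}
  ]
}}

```text
time_s: 25.15
position: [0.5113, -0.0138, 0.1463]
ee_rot: [-0.033, 0.999, 0.0, 0.0]
contact_force: [0.2, 0.2, -1.5]
width: 0.0196
finger_force: 25.0
```

{"method": "arm_command", "body": {
  "increments": [
    {"dx":0,"dy":-0.9,"dz":0,"spin":0.2,"jaw":12},
    {"dx":0,"dy":-0.9,"dz":0,"spin":0.2,"jaw":12},
    {"dx":0,"dy":-0.9,"dz":0,"spin":0.16,"jaw":12},
    {"dx":0,"dy":-0.9,"dz":0,"spin":0,"jaw":12},
    {"dx":0,"dy":-0.6,"dz":0,"spin":0,"jaw":12},
    {"dx":0,"dy":-0.34,"dz":0,"spin":0,"jaw":12},
    {"dx":0,"dy":0,"dz":-0.4,"spin":0,"jaw":12},
    {"dx":0,"dy":0,"dz":-0.6,"spin":0,"jaw":12},
    {"dx":0,"dy":0,"dz":-0.6,"spin":0,"jaw":12},
    {"dx":0,"dy":0,"dz":-0.4,"spin":0,"jaw":12},
    {"dx":0,"dy":0,"dz":-0.2,"spin":0,"jaw":12},
    {"dx":0,"dy":0,"dz":0,"spin":0,"jaw":12}
  ]
}}

```text
time_s: 26.35
position: [0.5111, -0.193, 0.0572]
ee_rot: [-0.062, 0.998, 0.001, -0.001]
contact_force: [-0.6, -0.3, -1.0]
width: 0.02
finger_force: 25.0
```

{"method": "arm_command", "body": {
  "increments": [
    {"dx":0,"dy":0,"dz":0,"spin":0,"jaw":12},
    {"dx":0,"dy":0,"dz":0,"spin":0,"jaw":12},
    {"dx":0,"dy":0,"dz":0,"spin":0,"jaw":12}
  ]
}}

```text
time_s: 26.65
position: [0.5123, -0.194, 0.0589]
ee_rot: [-0.062, 0.998, -0.0, 0.001]
contact_force: [-0.2, 0.3, -1.2]
width: 0.0195
finger_force: 25.0
```

{"method": "arm_command", "body": {
  "increments": [
    {"dx":0,"dy":0,"dz":-0.15,"spin":0,"jaw":12},
    {"dx":0,"dy":0,"dz":-0.08,"spin":0,"jaw":12},
    {"dx":0,"dy":0,"dz":-0.04,"spin":0,"jaw":12},
    {"dx":0,"dy":0,"dz":0,"spin":0,"jaw":12},
    {"dx":0,"dy":0,"dz":0,"spin":0,"jaw":12},
    {"dx":0,"dy":0,"dz":0,"spin":0,"jaw":12}
  ]
}}

```text
time_s: 27.25
position: [0.5118, -0.194, 0.0472]
ee_rot: [-0.062, 0.998, -0.0, 0.0]
contact_force: [-0.2, 0.4, -1.2]
width: 0.0198
finger_force: 25.0
```

{"method": "arm_command", "body": {
  "increments": [
    {"dx":0,"dy":0.01,"dz":-0.015,"spin":0,"jaw":12},
    {"dx":0,"dy":0,"dz":-0.01,"spin":0,"jaw":12},
    {"dx":0,"dy":0,"dz":0,"spin":0,"jaw":12},
    {"dx":0,"dy":0,"dz":0,"spin":0,"jaw":12}
  ]
}}

```text
time_s: 27.65
position: [0.5117, -0.1935, 0.0462]
ee_rot: [-0.062, 0.998, 0.0, 0.0]
contact_force: [0.1, 0.1, -1.2]
width: 0.0197
finger_force: 25.0
```

{"method": "arm_command", "body": {
  "increments": [
    {"dx":0,"dy":0,"dz":-0.01,"spin":0,"jaw":12},
    {"dx":0,"dy":0,"dz":0,"spin":0,"jaw":12},
    {"dx":0,"dy":0,"dz":0,"spin":0,"jaw":12}
  ]
}}

```text
time_s: 27.95
position: [0.5118, -0.1935, 0.0462]
ee_rot: [-0.062, 0.998, 0.0, 0.0]
contact_force: [-1.2, 0.6, 5.3]
width: 0.0192
finger_force: 25.0
```

{"method": "arm_command", "body": {
  "increments": [
    {"dx":0,"dy":0,"dz":0,"spin":0,"jaw":21},
    {"dx":0,"dy":0,"dz":0,"spin":0,"jaw":23},
    {"dx":0,"dy":0,"dz":0,"spin":0,"jaw":30},
    {"dx":0,"dy":0,"dz":0,"spin":0,"jaw":50},
    {"dx":0,"dy":0,"dz":0,"spin":0,"jaw":50},
    {"dx":0,"dy":0,"dz":0,"spin":0,"jaw":50},
    {"dx":0,"dy":0,"dz":0.2,"spin":0,"jaw":50},
    {"dx":0,"dy":0,"dz":0.5,"spin":0,"jaw":50},
    {"dx":0,"dy":0,"dz":0.9,"spin":0,"jaw":50},
    {"dx":0,"dy":0,"dz":0.9,"spin":0,"jaw":50},
    {"dx":0,"dy":0.5,"dz":0,"spin":-0.1,"jaw":50},
    {"dx":0,"dy":0.9,"dz":0,"spin":-0.2,"jaw":50}
  ]
}}

```text
time_s: 29.15
position: [0.5126, -0.1398, 0.148]
ee_rot: [-0.044, 0.999, -0.001, 0.002]
contact_force: [1.0, 1.3, -0.2]
width: 0.05
finger_force: 0.0
```

{"method": "arm_command", "body": {
  "increments": [
    {"dx":-0.1,"dy":0.9,"dz":0,"spin":-0.3,"jaw":50},
    {"dx":-0.11,"dy":0.9,"dz":0,"spin":-0.3,"jaw":50},
    {"dx":0,"dy":0.9,"dz":0,"spin":-0.3,"jaw":50},
    {"dx":0,"dy":0.9,"dz":0,"spin":-0.3,"jaw":50},
    {"dx":0,"dy":0.9,"dz":0,"spin":-0.3,"jaw":50},
    {"dx":0,"dy":0.9,"dz":0,"spin":-0.3,"jaw":50},
    {"dx":0,"dy":0.8,"dz":0,"spin":-0.07,"jaw":50},
    {"dx":0,"dy":0.57,"dz":0,"spin":0,"jaw":50},
    {"dx":0,"dy":0,"dz":-0.5,"spin":0,"jaw":50},
    {"dx":0,"dy":0,"dz":-0.8,"spin":0,"jaw":50},
    {"dx":0,"dy":0,"dz":-0.6,"spin":0,"jaw":50},
    {"dx":0,"dy":0,"dz":0,"spin":0,"jaw":50}
  ]
}}

```text
time_s: 30.35
position: [0.5012, 0.1327, 0.0676]
ee_rot: [0.051, 0.999, -0.001, -0.003]
contact_force: [-0.2, 1.1, -0.3]
width: 0.0501
finger_force: 0.0
```

{"method": "arm_command", "body": {
  "increments": [
    {"dx":0,"dy":0,"dz":0,"spin":0,"jaw":50},
    {"dx":0,"dy":0,"dz":0,"spin":0,"jaw":50},
    {"dx":0,"dy":0,"dz":0,"spin":0,"jaw":50}
  ]
}}

```text
time_s: 30.65
position: [0.5043, 0.1336, 0.0713]
ee_rot: [0.052, 0.999, 0.001, 0.001]
contact_force: [0.1, 0.1, 0.9]
width: 0.05
finger_force: 0.0
```

```bash
python3 look.py after3
```

```text
30.9 [0.5036 0.1333 0.0703] -0.103
```

Everything is aligned over the hunter (brown, not green). I'll lower and grip it.

{"method": "arm_command", "body": {
  "increments": [
    {"dx":0,"dy":0,"dz":-0.3,"spin":0,"jaw":50},
    {"dx":0,"dy":0,"dz":-0.2,"spin":0,"jaw":50},
    {"dx":0,"dy":0,"dz":-0.1,"spin":0,"jaw":50},
    {"dx":0,"dy":0,"dz":0,"spin":0,"jaw":50},
    {"dx":0,"dy":0,"dz":0,"spin":0,"jaw":50},
    {"dx":0,"dy":0,"dz":0,"spin":0,"jaw":36},
    {"dx":0,"dy":0,"dz":0,"spin":0,"jaw":30},
    {"dx":0,"dy":0,"dz":0,"spin":0,"jaw":26},
    {"dx":0,"dy":0,"dz":0,"spin":0,"jaw":20},
    {"dx":0,"dy":0,"dz":0,"spin":0,"jaw":16},
    {"dx":0,"dy":0,"dz":0,"spin":0,"jaw":16},
    {"dx":0,"dy":0,"dz":0,"spin":0,"jaw":16}
  ]
}}

```text
time_s: 32.1
position: [0.5035, 0.1335, 0.046]
ee_rot: [0.051, 0.999, 0.0, 0.0]
contact_force: [0.3, 1.3, 2.2]
width: 0.026
finger_force: 25.0
```

View pics/after3.png

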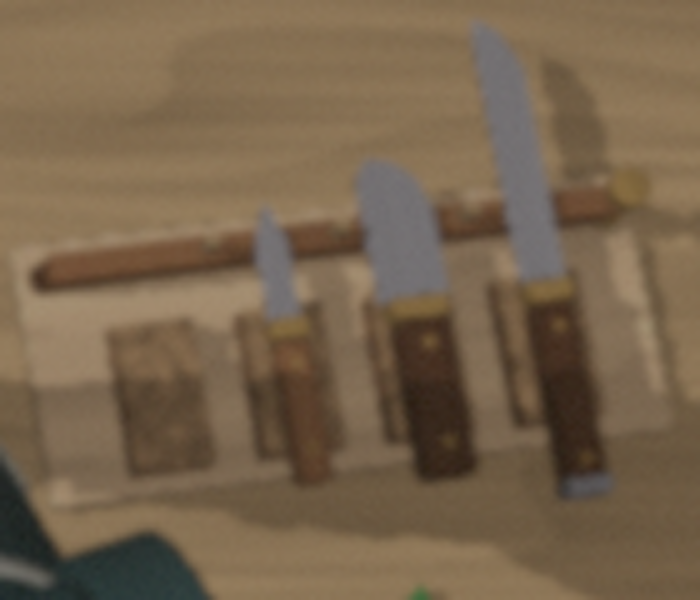

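The carver lies square in the third bay. Next I'll move the hunter to the last bay.

{"method": "arm_command", "body": {
  "increments": [
    {"dx":0,"dy":0,"dz":0.2,"spin":0,"jaw":16},
    {"dx":0,"dy":0,"dz":0.4,"spin":0,"jaw":16},
    {"dx":0,"dy":0,"dz":0.7,"spin":0,"jaw":16},
    {"dx":0,"dy":0,"dz":0.7,"spin":0,"jaw":16},
    {"dx":0,"dy":0,"dz":0.5,"spin":0,"jaw":16},
    {"dx":0.04,"dy":-0.3,"dz":0,"spin":0.27,"jaw":16},
    {"dx":0,"dy":-0.6,"dz":0,"spin":0.3,"jaw":16},
    {"dx":0,"dy":-0.9,"dz":0,"spin":0.3,"jaw":16},
    {"dx":0,"dy":-0.9,"dz":0,"spin":0.3,"jaw":16},
    {"dx":0,"dy":-0.9,"dz":0,"spin":0.3,"jaw":16},
    {"dx":0,"dy":-0.9,"dz":0,"spin":0.3,"jaw":16},
    {"dx":0,"dy":-0.9,"dz":0,"spin":0.3,"jaw":16}
  ]
}}

```text
time_s: 33.3
position: [0.5042, -0.0842, 0.1459]
ee_rot: [-0.058, 0.998, 0.0, -0.0]
contact_force: [0.1, 0.6, -0.9]
width: 0.0258
finger_force: 25.0
```

{"method": "arm_command", "body": {
  "increments": [
    {"dx":0,"dy":-0.6,"dz":0,"spin":0.1,"jaw":16},
    {"dx":0,"dy":-0.43,"dz":0,"spin":0,"jaw":16},
    {"dx":0,"dy":0,"dz":-0.4,"spin":0,"jaw":16},
    {"dx":0,"dy":0,"dz":-0.6,"spin":0,"jaw":16},
    {"dx":0,"dy":0,"dz":-0.6,"spin":0,"jaw":16},
    {"dx":0,"dy":0,"dz":-0.4,"spin":0,"jaw":16},
    {"dx":0,"dy":0,"dz":-0.2,"spin":0,"jaw":16},
    {"dx":0,"dy":0,"dz":0,"spin":0,"jaw":16},
    {"dx":0,"dy":0,"dz":0,"spin":0,"jaw":16},
    {"dx":0,"dy":0,"dz":0,"spin":0,"jaw":16},
    {"dx":0,"dy":0,"dz":0,"spin":0,"jaw":16}
  ]
}}

```text
time_s: 34.4
position: [0.5055, -0.124, 0.0587]
ee_rot: [-0.062, 0.998, -0.0, 0.001]
contact_force: [-0.4, 0.4, -2.1]
width: 0.0257
finger_force: 25.0
```

{"method": "arm_command", "body": {
  "increments": [
    {"dx":0,"dy":0,"dz":-0.15,"spin":0,"jaw":16},
    {"dx":0,"dy":0,"dz":-0.08,"spin":0,"jaw":16},
    {"dx":0,"dy":0,"dz":-0.05,"spin":0,"jaw":16},
    {"dx":0,"dy":0,"dz":-0.02,"spin":0,"jaw":16},
    {"dx":0,"dy":0,"dz":0,"spin":0,"jaw":16},
    {"dx":0,"dy":0,"dz":0,"spin":0,"jaw":16},
    {"dx":0,"dy":0,"dz":0,"spin":0,"jaw":16}
  ]
}}

```text
time_s: 35.1
position: [0.5046, -0.1238, 0.046]
ee_rot: [-0.062, 0.998, 0.0, -0.0]
contact_force: [-3.0, 1.7, 5.3]
width: 0.0257
finger_force: 25.0
```

Contact. I'll release, lift and clear away to the left and up.

{"method": "arm_command", "body": {
  "increments": [
    {"dx":0,"dy":0,"dz":0,"spin":0,"jaw":27},
    {"dx":0,"dy":0,"dz":0,"spin":0,"jaw":29},
    {"dx":0,"dy":0,"dz":0,"spin":0,"jaw":36},
    {"dx":0,"dy":0,"dz":0,"spin":0,"jaw":50},
    {"dx":0,"dy":0,"dz":0,"spin":0,"jaw":50},
    {"dx":0,"dy":0,"dz":0,"spin":0,"jaw":50},
    {"dx":0,"dy":0,"dz":0.2,"spin":0,"jaw":50},
    {"dx":0,"dy":0,"dz":0.5,"spin":0,"jaw":50},
    {"dx":0,"dy":0,"dz":0.9,"spin":0,"jaw":50},
    {"dx":0,"dy":0,"dz":0.9,"spin":0,"jaw":50},
    {"dx":0,"dy":0.5,"dz":0.5,"spin":0,"jaw":50},
    {"dx":0,"dy":0.9,"dz":0.5,"spin":0,"jaw":50}
  ]
}}

```text
time_s: 36.3
position: [0.5052, -0.0699, 0.188]
ee_rot: [-0.059, 0.998, -0.001, 0.001]
contact_force: [-0.1, 1.1, -0.1]
width: 0.0502
finger_force: 0.0
```

{"method": "arm_command", "body": {
  "increments": [
    {"dx":0,"dy":0.9,"dz":0,"spin":0,"jaw":50},
    {"dx":0,"dy":0.9,"dz":0,"spin":0,"jaw":50},
    {"dx":0,"dy":0.9,"dz":0,"spin":0,"jaw":50},
    {"dx":0,"dy":0.9,"dz":0,"spin":0,"jaw":50},
    {"dx":0,"dy":0.9,"dz":0,"spin":0,"jaw":50},
    {"dx":0,"dy":0.9,"dz":0,"spin":0,"jaw":50},
    {"dx":0,"dy":0.9,"dz":0,"spin":0,"jaw":50},
    {"dx":0,"dy":0.9,"dz":0,"spin":0,"jaw":50},
    {"dx":0,"dy":0.5,"dz":0,"spin":0,"jaw":50},
    {"dx":0,"dy":0,"dz":0,"spin":0,"jaw":50},
    {"dx":0,"dy":0,"dz":0,"spin":0,"jaw":50}
  ]
}}

```text
time_s: 37.4
position: [0.5049, 0.2393, 0.186]
ee_rot: [-0.062, 0.998, -0.0, 0.0]
contact_force: [0.1, -0.3, -0.1]
width: 0.0499
finger_force: 0.0
```

```bash
python3 look.py after4; python3 - <<'E'
from h import *
p=np.array([.5826,-.2200,.1247]); n=np.array([np.cos(p[2]),np.sin(p[2])]); d=np.array([-n[1],n[0]])
I=np.load("avg2.npy"); vis=cv2.resize(I[105:225,345:485].clip(0,255).astype(np.uint8),None,fx=5,fy=5,interpolation=cv2.INTER_CUBIC)
# expected handle-top outlines: width, front-to-butt length, thickness
for y,w,l,t in((-.105,.024,.116,.02),(-.035,.03,.098,.022),(.035,.02,.09,.018),(.105,.026,.108,.02)):
    c=[p[:2]+x*n+(y+s)*d for x,s in((-.043,-w/2),(-.043,w/2),(-.043-l,w/2),(-.043-l,-w/2))]
    q=(proj("top",np.c_[c,np.full(4,.03+t)])-[345,105]+.4)*5
    cv2.polylines(vis,[np.int32(q)],True,(0,255,0))
cv2.imwrite("pics/final.png",vis[:,:,::-1])
E
```

```text
37.65 [0.5053 0.2386 0.186 ] 0.1221
```

View pics/final.png

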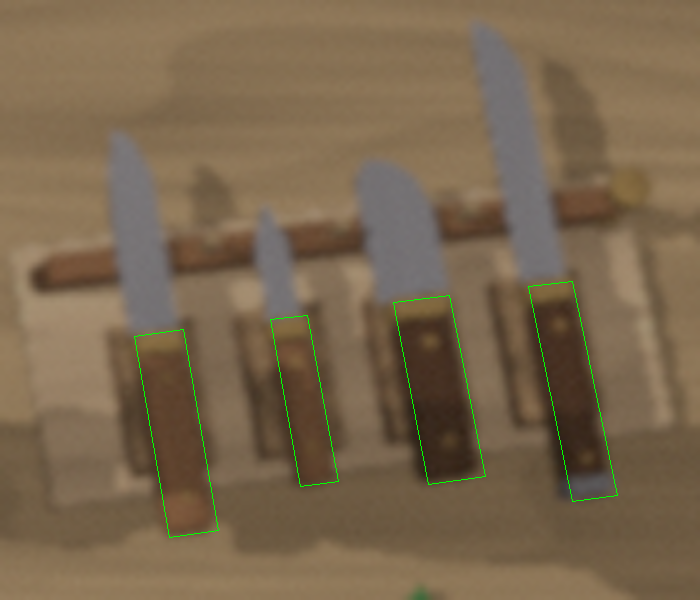

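All four handles and bolsters lie on their predicted outlines, within about 1–2 mm, and the arm is clear. I'm handing in.

```bash
python3 -c "
from cell import order; print(order.sign_off())"
```

```text
the job is handed in; nothing more can be done
None
```

All four knives are on the finishing rack in order from the brass post (slicer, skinner, carver, hunter); the camera check put them within about 1–2 mm of target, and I handed the job in at about 38 s, verdict not shown.

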